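# Divert the milling balls

## Task

The seesaw gate of the ball sorter now slopes down to one of its two bins. With the fingertips press its raised end down so that it rocks over its pivot and slopes to the other bin, then push the tab of the stop all the way to the left so that all three balls run down into that other bin. Only touch and push gently: do not touch or lift the balls, and leave the vials and the timer where they are.

Things in the scene. Friction and masses are not known exactly. Their poses are not given: they have to be found in the camera images.
- sorter: fixed aluminium bench sorter, 205 mm deep (x), 390 mm wide (y). Origin on the worktop below the gate's pivot; x points away from the robot, y left, z up. The seesaw gate, a steel trough 52 mm deep and 230 mm long (along y), rocks about an axis along x 100 mm up. Its centre weight (x = -56 mm, y = 0) tops out at 162 mm; all else but the stop's tab lies below 150 mm
- feed_lip (a point): front end of the floor of the feed channel, over the back edge of the gate's middle, 118 mm up. The channel (25 mm wide inside) rises from here along the sorter's x by 8 degrees for 94 mm; its walls are 16 mm high. Balls drop from the lip onto the middle of the gate
- gate (a joint): tilt of the seesaw gate, rad, -0.24 to 0.24: positive = left (+y) end down, so balls run to the left bin; negative = right end down. It rests on one of its two end limits at the start. A weight over the pivot makes it unstable in the middle: pressing a pad takes under 1 N, and once past level it falls over by itself to the other limit and stays
- pad_left (a point): top centre of the left pressing pad: a flat, rubber-faced steel plate (50 mm in x free of the trough's wall, 40 mm in y) on the robot's side of the trough's left end, 105 mm from the pivot axis; 25 mm above or below its level height (about 105 mm) at the two limits
- pad_right (a point): top centre of the same pad at the right end of the trough
- stop (a joint): slide of the stop that closes the feed channel, m: 0 to 0.003 at the start (shut), 0.040 fully open, moving to the left (+y of the sorter); about 1.5 N of friction, stays where left
- stop_tab (a point): centre of the grey upright tab of the stop, a flat plate 30 mm in x, 8 mm in y, 50 mm tall (from 152 to 202 mm over the worktop), above the feed channel; it moves with the stop. Push it on its right (-y) face
- bin_left (a point): centre of the floor (12 mm up) of the left bin, inside 76 mm in x by 90 mm in y; walls 58 to 64 mm high, the outer one 90 mm
- bin_right (a point): the same for the right bin
- ball_0_center (a point): white ceramic milling ball, 20 mm across, 25 g; the point is its centre. At the start it waits in the feed channel behind the stop
- ball_1_center (a point): white ceramic milling ball, 20 mm across, 25 g; the point is its centre. At the start it waits in the feed channel behind the stop
- ball_2_center (a point): white ceramic milling ball, 20 mm across, 25 g; the point is its centre. At the start it waits in the feed channel behind the stop
- ball_0: the same ball (the origin turns as it rolls; use the centre point)
- ball_1: the same ball (the origin turns as it rolls; use the centre point)
- ball_2: the same ball (the origin turns as it rolls; use the centre point)
- vial_0: bystander: small screw-cap vial, 25 mm across, 60 mm tall, standing behind the sorter beside the feed channel; origin at the centre of its underside
- vial_2: bystander: the same kind of vial on the other side of the feed channel
- timer: bystander: small flat lab timer, 62x66x18 mm, lying in front of the sorter; origin at the centre of its underside

How it is judged:
By the outcome, as a careful person would: the job done as asked, in the order asked, and still so for the second after the job is handed in, with the robot touching nothing.
It also fails if it takes over 38 s, if anything falls off the work surface, if the arm or the gripper's body presses on something with over 40 N, if the wrist force passes 120 N, or if a joint passes its speed limit or range.

## Robot

A 6-joint arm with a two-finger parallel gripper is mounted at the origin on a cart in front of the work surface, level with it; the furniture and walls round the work are solid. World frame = base frame: x ahead of the robot, y to its left, z up, the work surface at z = 0. Lengths are in mm, angles in rad, forces in N, time in s.
With the tool pointing down it reaches from about 350 to 775 mm from the base axis. Payload 7.3 kg.
Tool frame: the origin (TCP) lies at the very end of the fingers, on their centre line; the grasp point (between the pads) lies 19 mm behind it; z points along the fingers, y is the line along which they close (so a half turn about z gives the same grasp; the last joint's range is limited). The gripper opens to 92 mm and grips with 3 to 60 N. Pads are 19 mm wide; open, the fingers measure 130 mm over their backs; the gripper's body (75 mm by 190 mm) begins 47 mm behind the grasp point.
Start: joints at [-1.297, 0.342, 1.524, -0, 1.275, -0.146], TCP at [214.002, -479.425, 226.741] pointing down, gripper open.
Joint ranges: [-2.53, 2.53], [-0.77, 2.02], [0.04, 2.7], [-1, 4.14], [0.28, 2.66], [-3.11, 3.11]. Speed limits (rad/s): [2.57, 2.57, 3.14, 3.14, 3.14, 3.14].

## Interface

Orientations are given as [roll, pitch, yaw] about the fixed x, y, z axes, in that order (R = Rz(yaw) Ry(pitch) Rx(roll)).
In Python, from plant import bot gives the robot as it stands.
- The arm moves only by the tool jog_arm, never from a script. Its argument "targets" is a list of rows, each an object with "xyz": the shift along the tool's x, y, z as a fraction of full scale, a list of three; "spin": the turn about the tool's z as a fraction of full scale. In form: [{"xyz": [x, y, z], "spin": spin}, ...]. A call has exactly 10 rows; each row shifts and turns the commanded pose from where the row before left it, along the tool's axes as they then stand; what a row does not reach is not made up. Full scale, the value 1, is 80 mm for a shift and 0.1 rad for a turn. A row lasts 1/8 s, in which the tool goes at most 62.5 mm and 10.7 degrees, less where a joint would pass 70% of its speed; a pose out of reach is approached as far as the arm can. A call with a number of a shift or a turn outside -1 to 1 is refused whole. A call with a gripper value outside its range is refused whole. "gripper" is the opening in per cent of the stroke, from 0 (shut) to 100 (fully open), set as the call begins (left out, the last holds). The fingers move at their own pace and stop on an object; the grip force is fixed at half the most. Time passes only in rows, so rows that do not move let the fingers close, or fill a call up. It gives the time, the measured TCP pose, the force, the opening and the grip force at its end, in the units of the state.
- bot.get_obs(): the state, without advancing time (a new reading comes with each control period).
- bot.capture(name): name is "scene" or "top" or "wrist"; returns the picture (400x640x3 uint8, blue, green, red); there is no depth.
- bot.get_calibration(name): a dict with "vfov" (degrees; the focal length in pixels is half the picture's height over the tangent of half this angle, whatever the lens; pixels are square), "cx", "cy" (the principal point, pixels), "k1" (the pictures are not rectified: a ray, as slopes to the right and down, at radius r is drawn at 1 + k1 r^2 times it, then the intrinsics apply), "eye" and "rotation" of the camera in the world. Camera axes: x right, y down, z forward; pixel columns grow to the right and rows downward; lengths in mm; the calibration is good to about 2 mm. A picture is of the moment at which its call begins: read the wrist's pose just before it. get_calibration takes no time and is no camera call; for the wrist camera it gives the pose at the moment of the call.
- bot.close_job(): hands the job in; it is judged then, once.
The state is a dict: "time": time; "joint_positions": joint angles; "dq": joint speeds; "tau": joint torques, N m; "tool_pos": TCP position; "tcp_rot": TCP orientation; "contact_force": force on the tool from outside, world axes, zero at the start; "moment": the same for the moment, N m; "grip_width": finger opening in mm; "finger_force": force on a finger pad.
Only numpy, scipy, OpenCV 4.12 (cv2) and the standard library are available. Lean on these libraries where they do the work, as an engineer would, in place of code of your own. Each camera call takes 0.05 s, during which the arm holds its last target. There are 200 camera calls.

## Working session

There is one attempt and no reset: what is moved stays moved. The work goes in short steps, Python scripts to look and compute and a tool call to move; the robot and the scene stay as the last step left them, time stands still between calls to the robot, and variables do not carry over. Pictures are saved under pics/ and viewed, at most 10 in all, crops included, and the job is handed in when it is done.

Besides the shell and the picture viewer there is one more tool, called after "Request:" by a JSON object that holds its "name" and its "arguments", one argument or row to a line. jog_arm: Moves the arm, as the interface text tells. Shift numbers are shares of 80 mm and turn numbers shares of 0.1 rad, none past 1 either way. Its arguments: {"type":"object","properties":{"targets":{"type":"array","items":{"type":"object","properties":{"xyz":{"type":"array","items":{"type":"number"}},"spin":{"type":"number"}}}},"gripper":{"type":"number"}},"required":["targets"]}

```bash
mkdir -p pics; ls
python3 - <<'E'
from plant import bot
import cv2
o=bot.get_obs();print(o)
for n in("scene","top"):
    cv2.imwrite(f"pics/{n}0.png",bot.capture(n));print(n,bot.get_calibration(n))
E
```

```text
pics
{'time': 0.0, 'joint_positions': array([-1.29699864e+00,  3.42678070e-01,  1.52501360e+00, -2.41742800e-05,
        1.27541877e+00, -1.45991712e-01]), 'dq': array([-5.80125202e-05, -1.45858578e-03,  7.91315224e-04,  5.64629262e-04,
        1.25016744e-03,  2.01591877e-05]), 'tau': array([-1.73971748e-03, -4.31248677e+01, -2.44217080e+01,  7.14927656e-02,
        5.59950457e-02, -1.28082343e-04]), 'tool_pos': array([ 213.87777601, -479.00656829,  226.06934295]), 'tcp_rot': array([-3.14008765e+00, -1.97926744e-04,  4.19796304e-01]), 'contact_force': array([-0.65526792,  0.08278631, -0.37569643]), 'moment': array([ 0.01604212, -0.03587517,  0.00792128]), 'finger_force': 0.0, 'grip_width': 91.66464597247136}
scene {'vfov': 48.52106018759304, 'cx': 322.44333419717003, 'cy': 201.6920596208588, 'k1': 0.020689243095760878, 'eye': array([ 85.22757864, 167.68608629, 728.53786163]), 'rotation': array([-2.36611415,  0.00897577, -2.23128479])}
top {'vfov': 43.787250013939726, 'cx': 316.34855904015825, 'cy': 189.4717712606875, 'k1': -0.13127894264145215, 'eye': array([ 419.95662294, -182.99344643, 1117.11199467]), 'rotation': array([-3.00880053e+00, -6.28389207e-04, -1.55220865e+00])}
```

View pics/scene0.png

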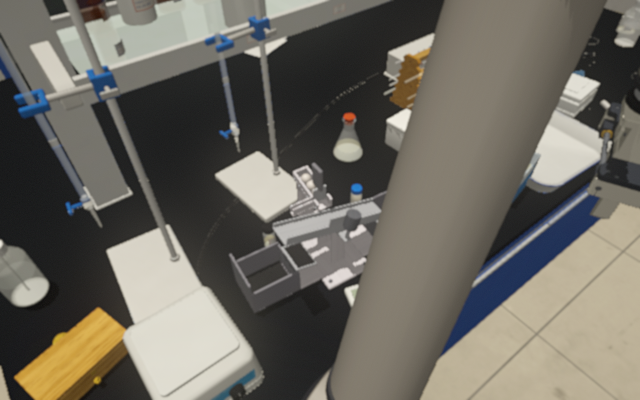

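View pics/top0.png

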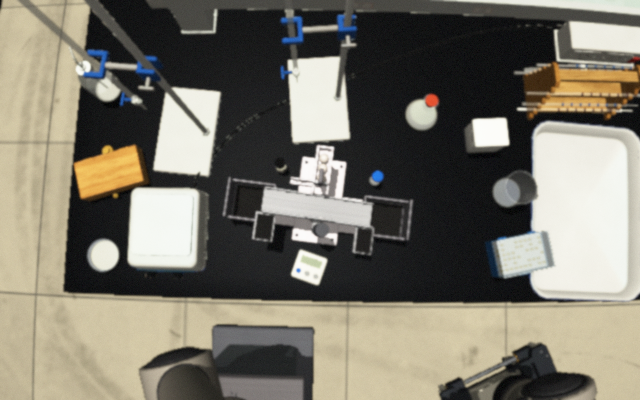

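The top view shows the sorter at about (318,210), with the left bin near (250,200), the right bin near (388,215) and the timer at (309,266). The next picture zooms in on it.

```bash
cat > h.py <<'E'
import numpy as np
from scipy.spatial.transform import Rotation as R
def ray(c,u,v):
    f=200/np.tan(np.radians(c['vfov']/2)); d=np.array([(u-c['cx'])/f,(v-c['cy'])/f]); s=d.copy()
    for _ in range(20): s=d/(1+c['k1']*(s@s))
    return np.array(c['eye']),R.from_euler('xyz',c['rotation']).as_matrix()@np.array([s[0],s[1],1])
def onz(c,u,v,z):
    e,d=ray(c,u,v); return e+d*(z-e[2])/d[2]
def pix(c,p):
    q=R.from_euler('xyz',c['rotation']).as_matrix().T@(np.array(p)-c['eye']); s=q[:2]/q[2]; s=s*(1+c['k1']*(s@s))
    f=200/np.tan(np.radians(c['vfov']/2)); return s*f+[c['cx'],c['cy']]
E
python3 - <<'E'
import cv2
a=cv2.imread('pics/top0.png')[135:285,215:425]; b=cv2.imread('pics/scene0.png')[155:315,220:400]
cv2.imwrite('pics/c1.png',cv2.resize(a,(798,570),interpolation=cv2.INTER_CUBIC))
cv2.imwrite('pics/c2.png',cv2.resize(b,None,fx=3.7,fy=3.7,interpolation=cv2.INTER_CUBIC))
E
```

```text
(no output)
```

View pics/c1.png

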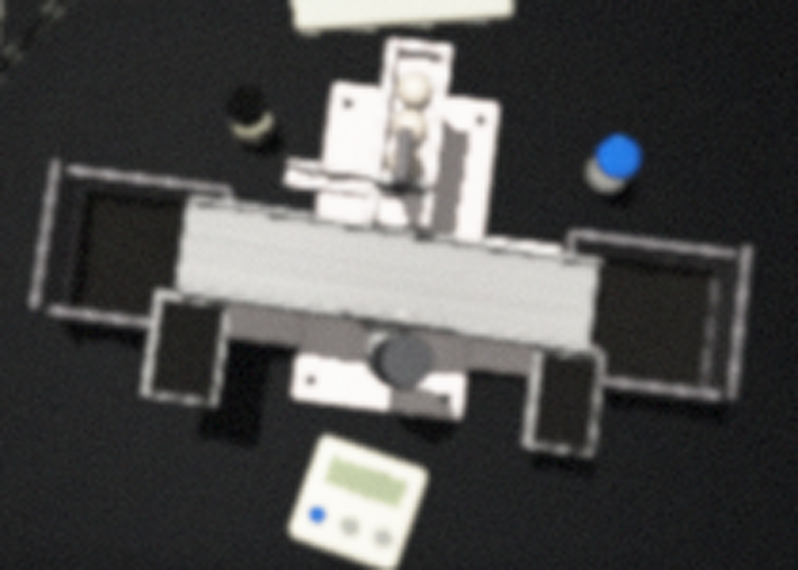

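View pics/c2.png

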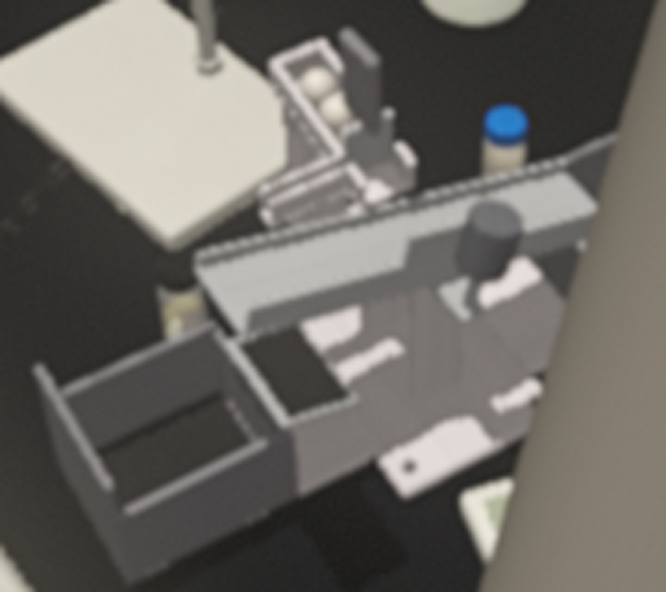

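The crops show both pads as black plates with light rims. The left pad is at crop (187,347) and the right at (565,400). The tab is near (404,150), the balls near (412,90) and (408,125), and the vials at (250,115) and (610,165).

Run:
```python
from plant import bot
from h import *
T=bot.get_calibration('top');S=bot.get_calibration('scene')
t=lambda u,v:(u/3.8+215,v/3.8+135); s=lambda u,v:(u/3.7+220,v/3.7+155)
def tri(p,q):
    e,d=ray(T,*p);g,h=ray(S,*q);k=np.linalg.lstsq(np.c_[d,-h],g-e,rcond=None)[0]
    a=e+d*k[0];b=g+h*k[1];return ((a+b)/2).round(1),np.linalg.norm(a-b).round(1)
print('padL',tri(t(187,347),s(298,378)))
print('weight top',tri(t(405,358),s(495,220)))
print('tab top',tri(t(404,140),s(360,45)))
print('trough left front',tri(t(178,293),s(247,325)))
print('trough left back',tri(t(185,200),s(198,262)))
print('trough right back',tri(t(598,258),s(575,170)))
print('bin outer back',tri(t(55,163),s(40,370)))
print('bin outer front',tri(t(38,305),s(110,485)))
for z in(80,105,130):print(z,onz(T,*t(187,347),z).round(1),onz(T,*t(565,400),z).round(1), onz(T,*t(404,150),202).round(1))
# apparent size of pads
for z in (80,130):
  for c in ([(160,292),(230,298),(145,396),(217,404)],[(538,347),(605,352),(525,446),(595,455)]):
    P=[onz(T,*t(*k),z)[:2] for k in c];print(z,[np.linalg.norm(P[i]-P[j]).round(1) for i,j in((0,1),(2,3),(0,2),(1,3))])
```

```text
padL (array([475.4, -79.7, 125.8]), np.float64(2.9))
weight top (array([ 470.4, -193.3,  160.3]), np.float64(1.6))
tab top (array([ 574.4, -191.7,  199.4]), np.float64(4.6))
trough left front (array([503.6, -74.3, 140.5]), np.float64(0.8))
trough left back (array([551.6, -77.3, 139.6]), np.float64(1.9))
trough right back (array([ 529.3, -302.2,   78.8]), np.float64(8.4))
bin outer back (array([577.9,   1.1,  91.9]), np.float64(0.1))
bin outer front (array([499.9,   8. ,  91.1]), np.float64(1.5))
80 [478.9 -73.8  80. ] [ 453.8 -281.5   80. ] [ 570.5 -190.   202. ]
105 [477.5 -76.4 105. ] [ 453.  -279.1  105. ] [ 570.5 -190.   202. ]
130 [476.1 -79.  130. ] [ 452.1 -276.7  130. ] [ 570.5 -190.   202. ]
80 [np.float64(38.8), np.float64(39.8), np.float64(57.7), np.float64(58.6)]
80 [np.float64(37.0), np.float64(38.6), np.float64(54.6), np.float64(56.6)]
130 [np.float64(37.0), np.float64(37.9), np.float64(54.9), np.float64(55.7)]
130 [np.float64(35.2), np.float64(36.7), np.float64(52.0), np.float64(53.9)]
```

The left pad is raised (z about 126–130 mm), so the gate slopes to the right. I'll press the left pad, which makes the left bin the target. I'll turn the tool so that the closed fingers line up with the sorter's x axis (tool yaw about 1.466).

Run:
```python
import numpy as np
p=np.array([213.9,-479.0]);g=np.array([473,-78.]);y=.42
for i in range(10):
    d=(g-p)/(10-i); tx=np.array([np.cos(y),np.sin(y)]);ty=np.array([np.sin(y),-np.cos(y)])
    print(((d@tx)/80).round(2),((d@ty)/80).round(2)); p=p+d; y+=.1
```

```text
0.5 -0.33
0.53 -0.27
0.55 -0.22
0.57 -0.16
0.59 -0.11
0.6 -0.05
0.6 0.01
0.59 0.07
0.58 0.13
0.57 0.19
```

Request:
{"name": "jog_arm", "arguments": {
  "gripper": 0,
  "targets": [
    {"xyz":[0.5,-0.33,0],"spin":-1},
    {"xyz":[0.53,-0.27,0],"spin":-1},
    {"xyz":[0.55,-0.22,0],"spin":-1},
    {"xyz":[0.57,-0.16,0],"spin":-1},
    {"xyz":[0.59,-0.11,0],"spin":-1},
    {"xyz":[0.6,-0.05,0],"spin":-1},
    {"xyz":[0.6,0.01,0],"spin":-1},
    {"xyz":[0.59,0.07,0],"spin":-1},
    {"xyz":[0.58,0.13,0],"spin":-1},
    {"xyz":[0.57,0.19,0],"spin":-1}
  ]
}}

```text
time: 1.35
tool_pos: [472.7, -76.1, 226.5]
tcp_rot: [-3.141, 0.0, 1.423]
contact_force: [0.6, -0.8, 0.5]
grip_width: 1.3
finger_force: 0.0
```

Request:
{"name": "jog_arm", "arguments": {
  "targets": [
    {"xyz":[-0.02,0,0.2],"spin":-0.43},
    {"xyz":[0,0,0.2],"spin":0},
    {"xyz":[0,0,0.2],"spin":0},
    {"xyz":[0,0,0.2],"spin":0},
    {"xyz":[0,0,0.1],"spin":0},
    {"xyz":[0,0,0],"spin":0},
    {"xyz":[0,0,0],"spin":0},
    {"xyz":[0,0,0],"spin":0},
    {"xyz":[0,0,0],"spin":0},
    {"xyz":[0,0,0],"spin":0}
  ]
}}

```text
time: 2.6
tool_pos: [472.0, -79.2, 154.9]
tcp_rot: [3.141, 0.0, 1.463]
contact_force: [-0.5, -0.0, -0.5]
grip_width: 0.6
finger_force: 0.0
```

Run:
```python
from plant import bot
import cv2,numpy as np
from h import *
W=bot.get_calibration('wrist');S=bot.get_calibration('scene')
w=bot.capture('wrist');s=bot.capture('scene')[175:315,220:400]
p=bot.get_obs()['tool_pos'];print(p,pix(W,p),pix(S,p),pix(W,[476,-79,130]))
cv2.imwrite('pics/w1.png',np.hstack([w,np.zeros((400,0,3),np.uint8)]));cv2.imwrite('pics/s1.png',cv2.resize(s,None,fx=4,fy=4,interpolation=cv2.INTER_CUBIC))
```

```text
[471.93542543 -79.18620398 154.80072504] [314.63657106 250.61948028] [299.85144847 247.72392251] [320.98657935 231.8750092 ]
```

View pics/w1.png

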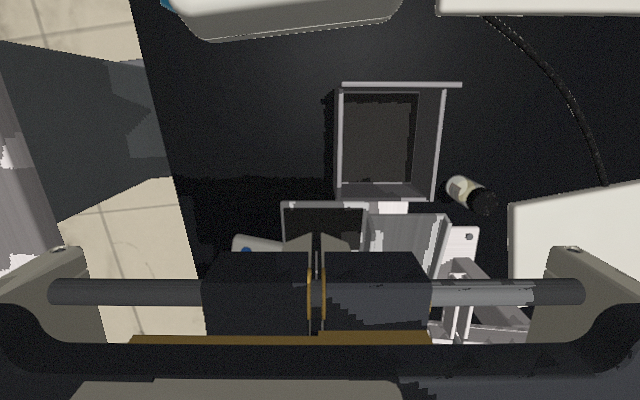

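View pics/s1.png

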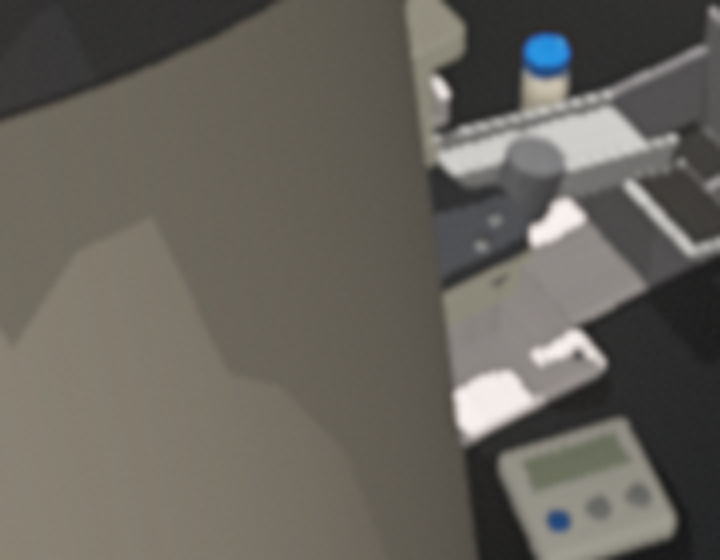

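The wrist view shows the left pad spanning columns 282–365, with its outer edge at row 203 and the fingertips well over it. The trough wall at about column 365 is clear of the fingers, so I'll press.

Request:
{"name": "jog_arm", "arguments": {
  "targets": [
    {"xyz":[0,0,0.12],"spin":0},
    {"xyz":[0,0,0.1],"spin":0},
    {"xyz":[0,0,0.06],"spin":0},
    {"xyz":[0,0,0.06],"spin":0},
    {"xyz":[0,0,0.06],"spin":0},
    {"xyz":[0,0,0.06],"spin":0},
    {"xyz":[0,0,0.06],"spin":0},
    {"xyz":[0,0,0.06],"spin":0},
    {"xyz":[0,0,0.06],"spin":0},
    {"xyz":[0,0,0.06],"spin":0}
  ]
}}

```text
time: 3.95
tool_pos: [471.9, -79.2, 98.4]
tcp_rot: [-3.142, 0.0, 1.463]
contact_force: [-1.1, -0.8, 0.9]
grip_width: 0.4
finger_force: 0.0
```

Request:
{"name": "jog_arm", "arguments": {
  "targets": [
    {"xyz":[0,0,0.06],"spin":0},
    {"xyz":[0,0,0.04],"spin":0},
    {"xyz":[0,0,0],"spin":0},
    {"xyz":[0,0,0],"spin":0},
    {"xyz":[0,0,0],"spin":0},
    {"xyz":[0,0,-0.1],"spin":0},
    {"xyz":[0,0,-0.3],"spin":0},
    {"xyz":[0,0,-0.5],"spin":0},
    {"xyz":[0,0,-0.5],"spin":0},
    {"xyz":[0,0,-0.4],"spin":0}
  ]
}}

```text
time: 5.2
tool_pos: [472.1, -79.2, 237.1]
tcp_rot: [3.139, 0.001, 1.463]
contact_force: [1.0, 0.3, 0.8]
grip_width: 0.4
finger_force: 0.0
```

Request:
{"name": "jog_arm", "arguments": {
  "targets": [
    {"xyz":[-0.36,0.28,0],"spin":0},
    {"xyz":[-0.36,0.28,0],"spin":0},
    {"xyz":[-0.36,0.28,0],"spin":0},
    {"xyz":[-0.36,0.28,0],"spin":0},
    {"xyz":[-0.38,0.27,0],"spin":0},
    {"xyz":[0,0,0],"spin":0},
    {"xyz":[0,0,0],"spin":0},
    {"xyz":[0,0,0],"spin":0},
    {"xyz":[0,0,0],"spin":0},
    {"xyz":[0,0,0],"spin":0}
  ]
}}

```text
time: 6.45
tool_pos: [566.7, -235.5, 235.0]
tcp_rot: [3.141, 0.0, 1.463]
contact_force: [-0.3, 0.2, -0.4]
grip_width: 0.2
finger_force: 0.0
```

Run:
```python
from plant import bot
import cv2,numpy as np
from h import *
W=bot.get_calibration('wrist')
w=bot.capture('wrist');s=bot.capture('scene')[155:315,220:420]
p=bot.get_obs()['tool_pos'];print(p,pix(W,p),[pix(W,[x,y,202]).round() for x,y in((572,-191),(587,-196),(557,-194))],pix(bot.get_calibration('scene'),p))
s=cv2.resize(s,(500,400),interpolation=cv2.INTER_CUBIC)
w=w[:, 90:590]
cv2.imwrite('pics/m2.png',cv2.resize(np.vstack([w,s]),(375,600)) if 0 else np.hstack([w,s])[:, :1000]); 
cv2.imwrite('pics/m2.png',cv2.resize(cv2.imread('pics/m2.png'),(800,320),interpolation=cv2.INTER_AREA))
```

```text
[ 566.75408753 -235.69339524  234.87463278] [314.8021134  250.92320885] [array([316., 162.]), array([340., 168.]), array([293., 169.])] [337.89396898 144.04441475]
```

View pics/m2.png

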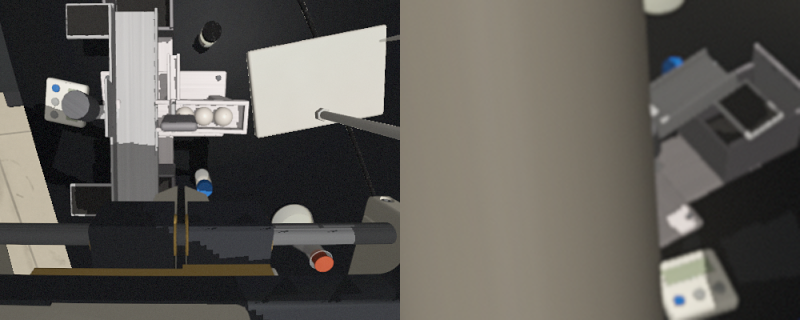

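In the wrist view the gate has rocked over, with its right end raised. The tab is at about (315,152), close to the prediction, with three balls waiting behind it. Next I'll descend to z ≈ 172 on the tab's right side and push left.

Request:
{"name": "jog_arm", "arguments": {
  "targets": [
    {"xyz":[0,0,0.2],"spin":0},
    {"xyz":[0,0,0.2],"spin":0},
    {"xyz":[0,0,0.2],"spin":0},
    {"xyz":[0,0,0.18],"spin":0},
    {"xyz":[0,0,0],"spin":0},
    {"xyz":[0.1,0,0],"spin":0},
    {"xyz":[0.1,0,0],"spin":0},
    {"xyz":[0.1,0,0],"spin":0},
    {"xyz":[0,0,0],"spin":0},
    {"xyz":[0,0,0],"spin":0}
  ]
}}

```text
time: 7.8
tool_pos: [569.4, -212.0, 172.5]
tcp_rot: [3.141, 0.0, 1.463]
contact_force: [0.5, 0.4, -0.5]
grip_width: 0.2
finger_force: 0.0
```

Request:
{"name": "jog_arm", "arguments": {
  "targets": [
    {"xyz":[0.05,0,0],"spin":0},
    {"xyz":[0.05,0,0],"spin":0},
    {"xyz":[0.05,0,0],"spin":0},
    {"xyz":[0.05,0,0],"spin":0},
    {"xyz":[0.05,0,0],"spin":0},
    {"xyz":[0.05,0,0],"spin":0},
    {"xyz":[0.05,0,0],"spin":0},
    {"xyz":[0.05,0,0],"spin":0},
    {"xyz":[0.05,0,0],"spin":0},
    {"xyz":[0.05,0,0],"spin":0}
  ]
}}

```text
time: 9.05
tool_pos: [573.7, -172.0, 172.3]
tcp_rot: [-3.141, 0.0, 1.463]
contact_force: [-0.5, -1.4, -1.1]
grip_width: 0.5
finger_force: 0.8
```

Request:
{"name": "jog_arm", "arguments": {
  "targets": [
    {"xyz":[0.03,0,0],"spin":0},
    {"xyz":[0.03,0,0],"spin":0},
    {"xyz":[0.03,0,0],"spin":0},
    {"xyz":[0.01,0,0],"spin":0},
    {"xyz":[0,0,0],"spin":0},
    {"xyz":[0,0,0],"spin":0},
    {"xyz":[0,0,0],"spin":0},
    {"xyz":[0,0,0],"spin":0},
    {"xyz":[0,0,0],"spin":0},
    {"xyz":[0,0,0],"spin":0}
  ]
}}

```text
time: 10.3
tool_pos: [574.5, -164.6, 172.3]
tcp_rot: [3.142, 0.0, 1.463]
contact_force: [-1.3, -4.6, -1.5]
grip_width: 0.5
finger_force: 2.4
```

Request:
{"name": "jog_arm", "arguments": {
  "targets": [
    {"xyz":[0.01,0,0],"spin":0},
    {"xyz":[0.01,0,0],"spin":0},
    {"xyz":[0.01,0,0],"spin":0},
    {"xyz":[0,0,0],"spin":0},
    {"xyz":[0,0,0],"spin":0},
    {"xyz":[0,0,0],"spin":0},
    {"xyz":[0,0,0],"spin":0},
    {"xyz":[0,0,0],"spin":0},
    {"xyz":[0,0,0],"spin":0},
    {"xyz":[0,0,0],"spin":0}
  ]
}}

```text
time: 11.55
tool_pos: [574.6, -164.4, 172.4]
tcp_rot: [3.141, 0.004, 1.462]
contact_force: [-2.4, -12.3, -1.9]
grip_width: 0.4
finger_force: 6.3
```

The force has risen to about 12 N with no further travel, so the stop is at its end. I'll back off to the right, rise, and move back towards the start to look.

Request:
{"name": "jog_arm", "arguments": {
  "targets": [
    {"xyz":[-0.1,0,0],"spin":0},
    {"xyz":[-0.2,0,0],"spin":0},
    {"xyz":[-0.1,0,-0.3],"spin":0},
    {"xyz":[0,0,-0.5],"spin":0},
    {"xyz":[-0.3,0,-0.3],"spin":0},
    {"xyz":[-0.6,-0.2,0],"spin":0},
    {"xyz":[-0.6,-0.3,0],"spin":0},
    {"xyz":[-0.6,-0.3,0],"spin":0},
    {"xyz":[-0.5,-0.3,0],"spin":0},
    {"xyz":[-0.3,-0.3,0],"spin":0}
  ]
}}

```text
time: 12.8
tool_pos: [433.6, -414.3, 260.2]
tcp_rot: [3.141, -0.0, 1.461]
contact_force: [0.2, 0.9, -0.4]
grip_width: 0.7
finger_force: 0.0
```

Run:
```python
from plant import bot
import cv2,numpy as np
a=bot.capture('top')[135:285,215:425]; b=bot.capture('scene')[155:305,220:430]
r=lambda i:cv2.resize(i,(399,285),interpolation=cv2.INTER_CUBIC)
cv2.imwrite('pics/f.png',cv2.resize(np.hstack([r(a),r(b)]),(798,285)));print(bot.get_obs()['tool_pos'])
```

```text
[ 432.46474751 -414.92452653  260.34134528]
```

View pics/f.png

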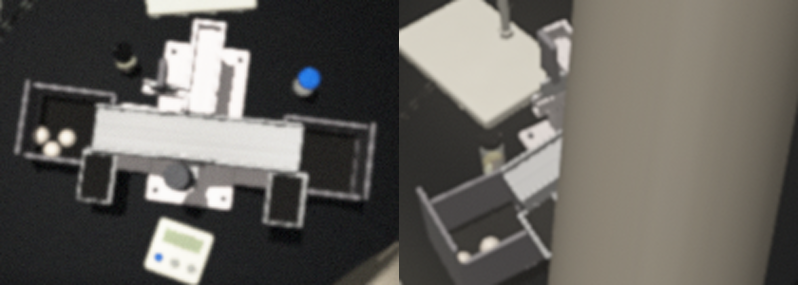

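The picture shows three balls in the left bin at (42,135), (67,138) and (52,150). The channel is empty, the tab has moved left to (162,75), the gate slopes left, and the vials and timer are where they were.

```bash
python3 -c "
from plant import bot
print(bot.close_job())"
```

```text
the job is handed in; nothing more can be done
None
```

The gate now slopes to the left bin, the stop is pushed fully left and all three balls are in the left bin; the vials and timer were not moved, and the job was handed in at about 13 s.

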